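# Squirt the dust gate's track and hold the gate open at its mark

## Robot

A 6-joint arm with a two-finger parallel gripper is mounted at the origin on the work surface. World frame = base frame: x ahead of the robot, y to its left, z up, the work surface at z = 0. Lengths are in m, angles in rad, forces in N, time in s.
With the tool pointing down it reaches from about 0.4 to 0.825 m from the base axis. Payload 7 kg.
Tool frame: the origin (TCP) lies midway between the tips of the shut fingers; the grasp point (between the pads) lies 19 mm behind it (arm.hold_point_z is the distance from the TCP to the grasp point, in m); z points along the fingers, y is the line along which they close (so a half turn about z gives the same grasp; the last joint's range is limited). The gripper opens to 88 mm and grips with 3 to 60 N. Pads are 19 mm wide; open, the fingers measure 130 mm over their backs; the gripper's body (78 mm by 193 mm) begins 47 mm behind the grasp point.
Start: joints at [-0.926, 0.359, 0.012, 0, -1.224, -0.288], TCP at [0.236, -0.632, 0.227] pointing down, gripper open.
Joint ranges: [-3.07, 3.07], [-1.43, 2.12], [-1.02, 1.25], [-3.03, 1.67], [-3.05, -0], [-3.03, 3.03]. Speed limits (rad/s): [2.39, 2.39, 3.01, 3.14, 3.14, 3.14].

## Interface

Orientations are given as a 3x3 rotation matrix whose columns are the frame's x, y, z axes.
In Python, from plant import readout, imaging, workorder, arm gives the robot as it stands.
- The arm moves only by the tool step_arm, never from a script. Its argument "targets" is a list of rows, each a list of 3 entries, a list of its own where there are three numbers: the turn, a rotation vector about the tool's x, y, z in units of 45 degrees (1.0 is 45 degrees), then the shift along the tool's x, y, z in units of 500 mm (1.0 is 500 mm), then the closure, from 0 (fully open) to 1 (shut). In form: [[[rx, ry, rz], [tx, ty, tz], fingers], ...]. A call has 1 to 5 rows; each row is the pose to reach, as a shift and turn from the pose commanded when the call began, along the tool's axes at that moment; what a row does not reach only later rows make up. A row lasts 1/12 s, in which the tool goes at most 41.7 mm and 7.16 degrees, less where a joint would pass 70% of its speed; a pose out of reach is approached as far as the arm can. A call with a number of a shift or a turn outside -1 to 1 is refused whole. A call with a gripper value outside its range is refused whole. The fingers move at their own pace and stop on an object; "newtons" is the grip in N (left out, the last holds). Time passes only in rows, so rows that repeat a pose let the fingers close. It gives the time, the measured TCP pose, the force, the opening and the grip force at its end, in the units of the state.
- readout.get_obs(): the state, without advancing time (a new reading comes with each control period).
- imaging.capture(name): name is "scene" or "side" or "wrist"; returns a dict with "pixels" (480x640x3 uint8, red, green, blue), "mtx" (3x3 intrinsics, pixels), "T" (4x4, takes a point from camera to world coordinates); the wrist camera has in their place "T_tool_cam" (4x4, takes a point from camera to tool coordinates, whose origin is the TCP and whose axes are the flange's). Camera axes: x right, y down, z forward; pixel columns grow to the right and rows downward; lengths in m; the calibration is good to about 2 mm. A picture is of the moment at which its call begins: read the wrist's pose just before it. There is no depth.
- workorder.close_job(): hands the job in; it is judged then, once.
The state is a dict: "t": time; "joints": joint angles; "dq": joint speeds; "joint_torque": joint torques, N m; "tcp_pos": TCP position; "eef_rot": TCP orientation; "ft_force": force on the tool from outside, world axes, zero at the start; "ft_torque": the same for the moment, N m; "opening": finger opening in m; "gripper_force": force on a finger pad.
Only numpy, scipy, OpenCV 4.12 (cv2) and the standard library are available. Lean on these libraries where they do the work, as an engineer would, in place of code of your own. Each camera call takes 0.05 s, during which the arm holds its last target. There are 200 camera calls.

## Task

The self-closing slide gate of the bench's dust port is sticking: first press the red cap of the blue spray can beside it all the way down to squirt its track, and let the cap spring back up. Then pull the gate's orange handle out until its red pointer is over the yellow mark on the rail and finish while still holding it there with the gripper, since the spring shuts it when let go. Leave everything else on the bench where it is.

Things in the scene. Friction and masses are not known exactly. Their poses are not given: they have to be found in the camera images.
- gate: Fixed grey metal dust port on the bench, 46 mm high housing with a 110 mm round hole in its top. Origin on the bench under the handle's shut place; x runs level along the slide, from handle to housing (housing at x = 50 to 280 mm; two rails 32 mm high at y = -72 and +72 mm, x = -140 to 50 mm; 190 mm wide in all); the gate opens along -x, roughly towards the robot. z up. Place and heading vary.
- slide (a joint): How far the gate is pulled out, in m: 0 shut, 0.105 at its stop. A spring pulls it shut with about 4 N when shut, rising 0.6 N per cm (7 to 9.5 N at the marks that occur), plus slight friction; let go, it slides shut.
- slide_handle (a point): Centre of the gate's orange handle bar: 22 mm thick along the slide, 60 mm long across it, 45 mm tall, centre 82.5 mm above the bench (top 105, underside 60 mm), on a thin stem. Moves with the gate; nothing else within 25 mm of it but a pointer arm 16 mm below its underside. Axes as the gate's.
- slide_pointer (a point): Tip of the thin red pointer (3 mm wide along the slide) that moves with the gate, 72 mm to the gate's -y side of the handle and level with it along the slide, 41 mm above the bench, over the rail.
- mark: Yellow mark on the rail on the gate's -y side, 12 mm wide along the slide, 36 mm long across it, top 36 mm above the bench. Origin on the bench under its middle, axes as the gate's. It sits 45 to 85 mm out from the pointer's shut place (varies); the gate is at the mark when the pointer's x in this frame is 0: the pointer is then over the yellow.
- can: Blue spray can with a white and yellow band, 50 mm across, fixed upright in a 75 mm square steel foot on the gate's +y side, 140 to 190 mm from the slide's middle line. Origin at the centre of its underside on the bench; its place varies. Its shoulder ends 128 mm above the bench.
- cap (a joint): How far the can's cap is pressed, in m: 0 up, 0.006 fully down; counts as pressed beyond 0.004. Spring: about 2.4 N to start, 7.2 N fully down; comes back by itself.
- cap_top (a point): Centre of the top of the round red cap, 27 mm across, on the can's axis, 152 mm above the bench when up; pressed straight down.
- offcut: Bystander: loose light wood offcut 90 x 45 x 22 mm on the gate's -y side. Origin at the centre of its underside.
- sanding_block: Bystander: loose cork sanding block with a red face, 112 x 62 x 26 mm, beyond the can beside the gate's housing on its +y side. Origin at the centre of its underside.
- glue_bottle: Bystander: loose white glue bottle with orange cap, 60 mm across, 150 mm tall, left part of the bench. Origin at the centre of its underside.
- tape_measure: Bystander: loose yellow tape measure, 70 x 66 x 34 mm. Origin at the centre of its underside.
- mug: Bystander: loose blue mug, 80 mm across, 90 mm tall. Origin at the centre of its underside.
- screwdriver: Bystander: loose screwdriver with red handle lying on the right part of the bench. Origin at its underside.
- try_square: Bystander: loose try square, 120 mm dark wood stock and a 160 mm steel blade, lying on the right part of the bench. Origin at the underside of the stock's middle.
Not all that is in view belongs to the job. What is shaped like the can but green, pink or purple is not meant.

How it is judged:
On the way, in this order (a step that is already met when the one before it is completed fails the run):
1. with the gate shut, the spray can's cap is pressed down (value of joint cap above 0.004 m and value of joint slide below 0.008 m), for 0.1 s.
2. the cap is let back up while the gate is still shut (value of joint cap below 0.001 m and value of joint slide below 0.008 m), for 0.1 s.
3. the gate is pulled out so that its pointer is over the yellow mark, held by the fingers (x of slide_pointer in the frame of mark between -0.006 and 0.006 m and contact force between the fingers and slide above 2 N), for 0.3 s.
At the end, for the whole second after the job is handed in: The pointer stands still over the yellow mark (within 6 mm of its middle along the slide), the fingers hold the gate's slide there (contact over 2 N), and the spray can's cap is back up (within 1 mm) (all of step 3 and velocity of joint slide between -0.01 and 0.01 m/s and value of joint cap below 0.001 m); the arm keeps its last pose, push and grip.
It fails at once if another thing on the bench is moved by more than 20 mm (distance of any of offcut, sanding_block, glue_bottle, tape_measure, mug, screwdriver, try_square from where it was at the start of the episode above 0.02 m).
It also fails if it takes over 45 s, if anything falls off the work surface, if the arm or the gripper's body presses on something with over 40 N, if the wrist force passes 120 N, or if a joint passes its speed limit or range.

## Working session

There is one attempt and no reset: what is moved stays moved. The work goes in short steps, Python scripts to look and compute and a tool call to move; the robot and the scene stay as the last step left them, time stands still between calls to the robot, and variables do not carry over. Pictures are saved under pics/ and viewed, at most 10 in all, crops included, and the job is handed in when it is done.

Besides the shell and the picture viewer there is one more tool, called after "Request:" as name(argument=value, ...) on one line, values as JSON. step_arm: Moves the arm, as the interface text tells. Shifts and turns lie within -1 to 1; 1 stands for 500 mm of shift or 45 degrees of turn. Its arguments: {"type":"object","properties":{"targets":{"type":"array","items":{"type":"array"}},"newtons":{"type":"number"}},"required":["targets"]}

```bash
mkdir -p pics
cat > h.py <<'E'
import numpy as np, cv2
from plant import readout, imaging, workorder, arm
def save(n,px): cv2.imwrite('pics/'+n+'.png',cv2.cvtColor(px,cv2.COLOR_RGB2BGR))
def grab(n):
    o=readout.get_obs(); c=imaging.capture(n)
    if 'T' not in c:
        T=np.eye(4);T[:3,:3]=o['eef_rot'];T[:3,3]=o['tcp_pos'];c['T']=T@c['T_tool_cam']
    return c
def ray(c,uv):
    d=np.linalg.inv(c['mtx'])@np.array([uv[0],uv[1],1.]);T=c['T']
    return T[:3,3],T[:3,:3]@d
def onz(c,uv,z):
    p,d=ray(c,uv);return p+d*(z-p[2])/d[2]
E
python3 - <<'E'
from h import *
import pickle
D={}
for n in('scene','side','wrist'):
    D[n]=grab(n);print(n,D[n]['T'].round(3).tolist())
pickle.dump(D,open('d.pkl','wb'))
save('scene0',D['scene']['pixels']);save('side0',D['side']['pixels'])
o=readout.get_obs();print(o['t'],o['eef_rot'],o['tcp_pos'],o['opening'])
E
```

```text
scene [[0.325, 0.666, -0.671, 1.476], [0.946, -0.234, 0.225, -0.319], [-0.007, -0.708, -0.706, 1.098], [0.0, 0.0, 0.0, 1.0]]
side [[-0.819, -0.378, 0.433, -0.077], [-0.574, 0.529, -0.625, 0.899], [0.007, -0.76, -0.65, 1.03], [0.0, 0.0, 0.0, 1.0]]
wrist [[-0.349, 0.906, 0.239, 0.171], [0.937, 0.337, 0.091, -0.657], [0.002, 0.256, -0.967, 0.383], [0.0, 0.0, 0.0, 1.0]]
0.15 [[-9.37058110e-01 -3.49172945e-01 -5.94887832e-04]
 [-3.49173418e-01  9.37057408e-01  1.15659242e-03]
 [ 1.53593270e-04  1.29151332e-03 -9.99999154e-01]] [ 0.23557363 -0.63215382  0.2258252 ] 0.08764929300927844
```

View pics/scene0.png

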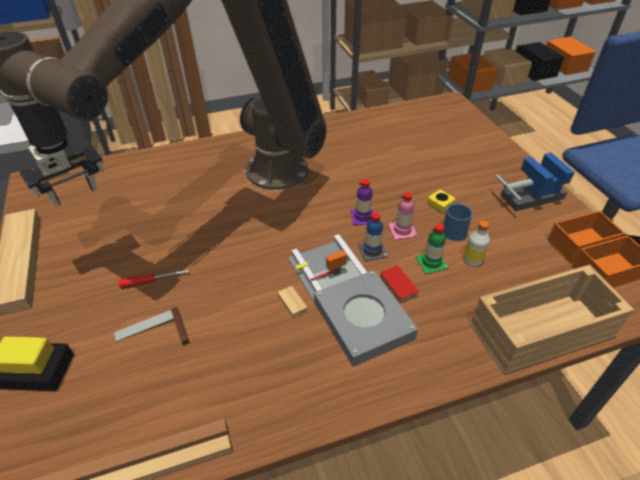

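View pics/side0.png

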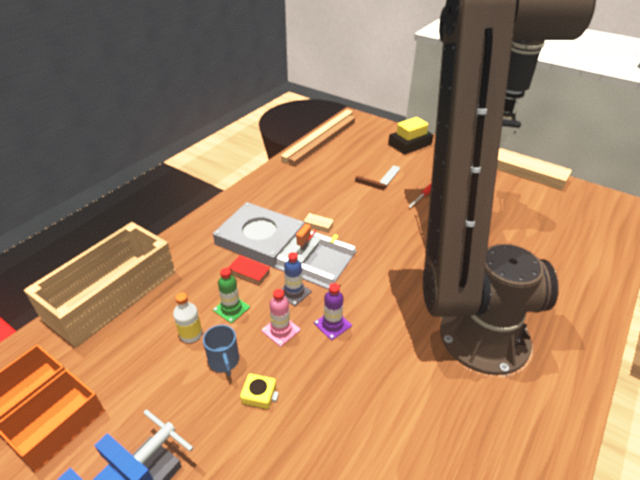

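Candidates shaped like the can (scene picture): purple (364,203), pink (405,215), blue (374,237) and green (436,248). The blue one, with its cap at (375,217) in scene and (293,259) in side, sits right beside the gate's +y rail and fits the description. I'll confirm it in a crop and measure.

Run:
```python
from h import *
import pickle
D=pickle.load(open('d.pkl','rb'))
a=cv2.resize(D['scene']['pixels'][195:365,280:430],None,fx=2.6,fy=2.6,interpolation=cv2.INTER_CUBIC)
b=cv2.resize(D['side']['pixels'][200:310,210:360],None,fx=2.6,fy=2.6,interpolation=cv2.INTER_CUBIC)
b=cv2.copyMakeBorder(b,0,a.shape[0]-b.shape[0],0,0,cv2.BORDER_CONSTANT)
save('crop0',np.hstack([a,b]))
for n,(x0,y0,x1,y1) in dict(scene=(280,195,430,365),side=(210,200,360,310)).items():
    hsv=cv2.cvtColor(D[n]['pixels'],cv2.COLOR_RGB2HSV);H,S,V=cv2.split(hsv)
    roi=np.zeros(H.shape,bool);roi[y0:y1,x0:x1]=1
    for k,m in dict(red=((H<4)|(H>174))&(S>190)&(V>90),orange=(H>=4)&(H<13)&(S>200)&(V>90),yellow=(H>=22)&(H<35)&(S>150)&(V>120),blue=(H>100)&(H<125)&(S>120)).items():
        nn,l,st,ce=cv2.connectedComponentsWithStats((m&roi).astype(np.uint8))
        for i in range(1,nn):
            if st[i,4]>8: print(n,k,st[i],ce[i].round(1))
```

```text
scene red [404 195   8   5  26] [407.3 196.3]
scene red [371 212   9   8  43] [375.3 215.7]
scene red [381 266  37  32 583] [398.9 281.6]
scene orange [328 252  17  11  69] [336.3 256.5]
scene yellow [428 196   2   6   9] [428.7 198.4]
scene yellow [297 263  10   6  27] [301.3 265.4]
scene blue [368 220  14  15 161] [374.  227.5]
scene blue [367 246  12   4  22] [373. 248.]
side red [221 272   9   5  21] [225.5 274.3]
side red [275 295   8   3   9] [278.2 296.4]
side blue [286 263  14   6  53] [292.1 265.3]
```

View pics/crop0.png

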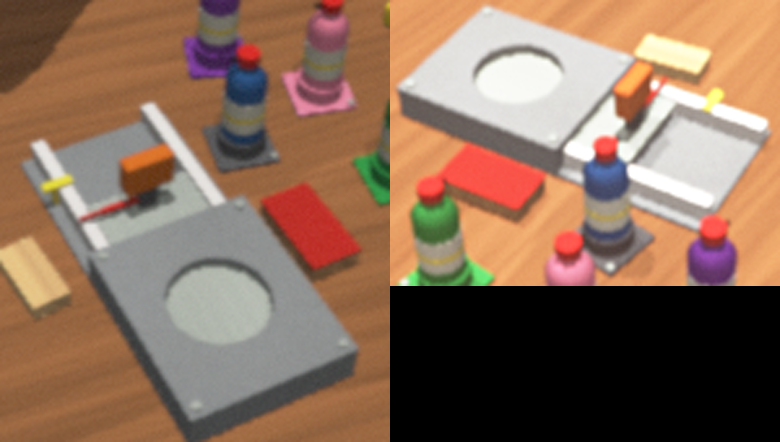

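The crop confirms the can: blue, white and yellow band, dark steel foot, cap at about crop (248,55) left and (606,148) right. Handle, red pointer and yellow mark can all be seen too. Next, triangulation.

Run:
```python
from h import *
import pickle
D=pickle.load(open('d.pkl','rb'));s,e=D['scene'],D['side']
S=lambda u,v:(280+(u+.5)/2.6-.5,195+(v+.5)/2.6-.5)
E=lambda u,v:(210+(u-390+.5)/2.6-.5,200+(v+.5)/2.6-.5)
def tri(a,b):
    A=[];B=[]
    M=0;r=0
    for p,d in (ray(s,a),ray(e,b)):
        d=d/np.linalg.norm(d);P=np.eye(3)-np.outer(d,d);M=M+P;r=r+P@p
    return np.linalg.solve(M,r)
print('cap mid',tri(S(248,54),E(606,148)), onz(s,S(248,50),.152),onz(e,E(606,143),.152))
print('handle c',tri(S(147,170),E(633,92)))
print('mark',tri(S(57,184),E(714,99)),onz(s,S(57,184),.036),onz(e,E(714,99),.036))
print('ptr tip',onz(s,S(80,218),.041))
sc=[onz(s,S(*p),.047) for p in((103,254),(240,203),(342,343),(196,405))]
ec=[onz(e,E(*p),.047) for p in((630,59),(552,139),(407,90),(487,12))]
print(np.round(sc,3),np.round(ec,3))
for q in (sc,ec):
    for i,j in((0,3),(1,2)):
        d=q[j]-q[i];print(np.degrees(np.arctan2(d[1],d[0])),np.linalg.norm(d))
    for i,j in((0,1),(3,2)):
        d=q[j]-q[i];print('y',np.degrees(np.arctan2(d[1],d[0]))-90,np.linalg.norm(d))
```

```text
cap mid [0.50901064 0.1679367  0.14349202] [0.51248066 0.16704474 0.152     ] [0.50740338 0.1677767  0.152     ]
handle c [0.58312465 0.02077991 0.0799534 ]
mark [ 0.52723632 -0.06808195  0.03311463] [ 0.53252749 -0.06681986  0.036     ] [ 0.52434921 -0.06850801  0.036     ]
ptr tip [ 0.59352043 -0.05921712  0.041     ]
[[ 0.655 -0.053  0.047]
 [ 0.636  0.112  0.047]
 [ 0.841  0.135  0.047]
 [ 0.86  -0.029  0.047]] [[ 0.646 -0.06   0.047]
 [ 0.633  0.112  0.047]
 [ 0.832  0.146  0.047]
 [ 0.858 -0.029  0.047]]
6.733215360699287 0.2069634860520688
6.280077112332174 0.20648233130144422
y 6.417826662707498 0.16640594613792425
y 6.584255931536617 0.16477098090011444
8.303900661581805 0.21372477702778261
9.846359276525233 0.20241652248555078
y 4.460166521772848 0.1722594655728989
y 8.250294787233685 0.17732065434003957
```

Request:
step_arm(targets=[[[0,0,0],[-0.06,0.07,0],1],[[0,0,0],[-0.11,0.135,-0.01],1],[[0,0,0],[-0.16,0.2,-0.01],1],[[0,0,0],[-0.21,0.26,-0.01],1],[[0,0,0],[-0.264,0.322,-0.01],1]], newtons=20)

```text
t: 0.57
tcp_pos: [0.303, -0.4338, 0.2313]
eef_rot: [[-0.937, -0.349, -0.0], [-0.349, 0.937, 0.0], [0.0, 0.0, -1.0]]
ft_force: [1.4, 0.8, 0.8]
opening: 0.06
gripper_force: 0.0
```

Request:
step_arm(targets=[[[0,0,0],[-0.06,0.07,-0.01],1],[[0,0,0],[-0.11,0.135,-0.01],1],[[0,0,0],[-0.16,0.2,-0.01],1],[[0,0,0],[-0.21,0.26,-0.01],1],[[0,0,0],[-0.264,0.322,-0.01],1]])

```text
t: 0.98
tcp_pos: [0.3703, -0.237, 0.2367]
eef_rot: [[-0.937, -0.349, 0.001], [-0.349, 0.937, 0.0], [-0.001, -0.0, -1.0]]
ft_force: [1.3, 0.0, 0.1]
opening: 0.026
gripper_force: 0.0
```

Request:
step_arm(targets=[[[0,0,0],[-0.06,0.07,-0.01],1],[[0,0,0],[-0.11,0.135,-0.01],1],[[0,0,0],[-0.16,0.2,-0.01],1],[[0,0,0],[-0.21,0.26,-0.01],1],[[0,0,0],[-0.264,0.322,-0.01],1]])

```text
t: 1.4
tcp_pos: [0.4377, -0.0399, 0.2419]
eef_rot: [[-0.937, -0.35, 0.001], [-0.35, 0.937, 0.0], [-0.001, 0.0, -1.0]]
ft_force: [0.7, -1.0, 0.1]
opening: 0.0005
gripper_force: 0.0
```

Run:
```python
from h import *
import pickle
c=grab('wrist');pickle.dump(c,open('w1.pkl','wb'));save('w1',c['pixels']);print(c['T'].round(3))
```

```text
[[-0.349  0.906  0.241  0.373]
 [ 0.937  0.338  0.09  -0.065]
 [ 0.     0.257 -0.966  0.399]
 [ 0.     0.     0.     1.   ]]
```

View pics/w1.png

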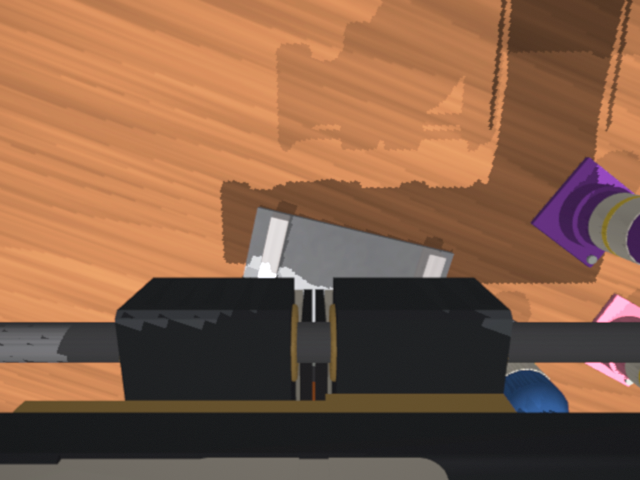

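The wrist view looks back past the fingers: the gate's plate is at (330,250) and the blue can at (535,390), half hidden. A point under the TCP shows near the image centre, so I'll move above the cap and look there.

Request:
step_arm(targets=[[[0,0,0],[-0.05,0.065,0],1],[[0,0,0],[-0.1,0.13,0],1],[[0,0,0],[-0.16,0.19,0],1],[[0,0,0],[-0.21,0.25,0],1],[[0,0,0],[-0.26,0.315,0],1]])

```text
t: 1.87
tcp_pos: [0.505, 0.1528, 0.2415]
eef_rot: [[-0.937, -0.349, 0.0], [-0.349, 0.937, 0.0], [-0.0, 0.0, -1.0]]
ft_force: [1.3, -0.1, 0.9]
opening: 0.0005
gripper_force: 0.0
```

Request:
step_arm(targets=[[[0,0,0],[-0.018,0.02,0],1],[[0,0,0],[-0.018,0.02,0],1],[[0,0,0],[-0.018,0.02,0],1]])

```text
t: 2.12
tcp_pos: [0.5094, 0.1639, 0.2408]
eef_rot: [[-0.937, -0.351, -0.001], [-0.351, 0.937, -0.001], [0.002, -0.0, -1.0]]
ft_force: [0.1, -0.3, -0.0]
opening: 0.0004
gripper_force: 0.0
```

Run:
```python
from h import *
import pickle
c=grab('wrist');pickle.dump(c,open('w2.pkl','wb'));save('w2',c['pixels'])
H,S,V=cv2.split(cv2.cvtColor(c['pixels'],cv2.COLOR_RGB2HSV))
m=((H<5)|(H>172))&(S>150)&(V>60)
nn,l,st,ce=cv2.connectedComponentsWithStats(m.astype(np.uint8))
for i in range(1,nn):
    if st[i,4]>40: print(st[i],ce[i].round(1),onz(c,ce[i],.152).round(4))
print(readout.get_obs()['tcp_pos'])
```

```text
[ 455    0   59   36 1662] [482.1  14.8] [0.3594 0.2003 0.152 ]
[ 31 215  53  15 242] [ 58.1 221.8] [0.544  0.0179 0.152 ]
[ 525  221   54   46 1866] [552.5 243.7] [0.455  0.2933 0.152 ]
[ 301  229   44   47 1604] [322.  252.2] [0.5074 0.168  0.152 ]
[0.5092244  0.1631649  0.24102763]
```

View pics/w2.png

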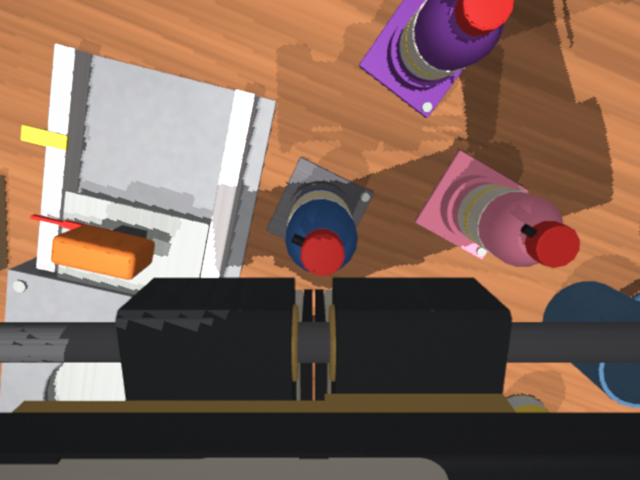

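Cap at pixel (322,252), or (0.507,0.168) at z=0.152, agreeing with the first two views. The mark (43,137), pointer (52,219) and handle (103,253) are visible as well. Pressing now.

Request:
step_arm(targets=[[[0,0,0],[0,0.01,0.05],1],[[0,0,0],[0,0.01,0.1],1],[[0,0,0],[0,0.01,0.15],1],[[0,0,0],[0,0.01,0.16],1],[[0,0,0],[0,0.01,0.16],1]])

```text
t: 2.58
tcp_pos: [0.5069, 0.1664, 0.1605]
eef_rot: [[-0.937, -0.348, -0.003], [-0.348, 0.937, -0.002], [0.003, -0.001, -1.0]]
ft_force: [-0.3, 0.4, 0.2]
opening: 0.0006
gripper_force: 0.0
```

Run:
```python
from h import *
import pickle
o=readout.get_obs();print(o['tcp_pos'],o['ft_force'])
c=pickle.load(open('w2.pkl','rb'));px=c['pixels']
H,S,V=cv2.split(cv2.cvtColor(px,cv2.COLOR_RGB2HSV))
m=((H>22)&(H<34)&(S>150)&(V>150));m[:,200:]=0
p=np.argwhere(m)[:,::-1].astype(np.float32);w=[onz(c,q,.036)[:2] for q in p]
r=cv2.minAreaRect(np.array(w,np.float32)*1000);print('mark',r)
m=((H>=6)&(H<16)&(S>200));m[:200]=0;m[300:]=0;m[:,170:]=0;m[:,:45]=0
nn,l,st,ce=cv2.connectedComponentsWithStats(m.astype(np.uint8));i=1+st[1:,4].argmax();print(st[i],ce[i])
for t in (225,245,255):
  mm=(l==i)&(V>=t); 
  print(t,mm.sum(),cv2.minAreaRect(np.array([onz(c,q[::-1],.105)[:2] for q in np.argwhere(mm)],np.float32)*1000) if mm.sum()>20 else '')
m=((H<5)|(H>172))&(S>150)&(V>60);m[:,200:]=0;p=np.argwhere(m)[:,::-1]
w=np.array([onz(c,q,.041)[:2] for q in p]);tip=w[w[:,1]<np.percentile(w[:,1],8)].mean(0);print('ptr',tip,cv2.fitLine(w.astype(np.float32),2,0,.01,.01).ravel())
# rail edge (light strip) left outer corner lines at z=.032
for a,b in(((57,44),(40,266)),((76,50),(55,250)),((235,90),(201,277))):
  A,B=onz(c,a,.032),onz(c,b,.032);print('rail',np.degrees(np.arctan2(*(B-A)[1::-1])),A[:2],B[:2])
save('w2c',cv2.resize(px[20:300,0:290],None,fx=2,fy=2))
```

```text
[0.50685432 0.16638485 0.16051156] [-0.32124827  0.42993189  0.18711152]
mark ((525.2991943359375, -65.12883758544922), (12.931456565856934, 37.40081024169922), 7.873522758483887)
[ 55 225  52  23 339] [ 85.71976401 235.21533923]
225 2 
245 0 
255 0 
ptr [ 0.59149388 -0.05747716] [ 0.14726582 -0.98909694  0.5884924  -0.03686805]
rail 7.328650639493515 [ 0.45241853 -0.07180662] [ 0.6372579 -0.0480342]
rail 6.283799356758262 [ 0.45148562 -0.05695447] [ 0.61801715 -0.03861688]
rail 7.0803066929907015 [0.43603592 0.06884162] [0.59704075 0.08883963]
```

View pics/w2c.png

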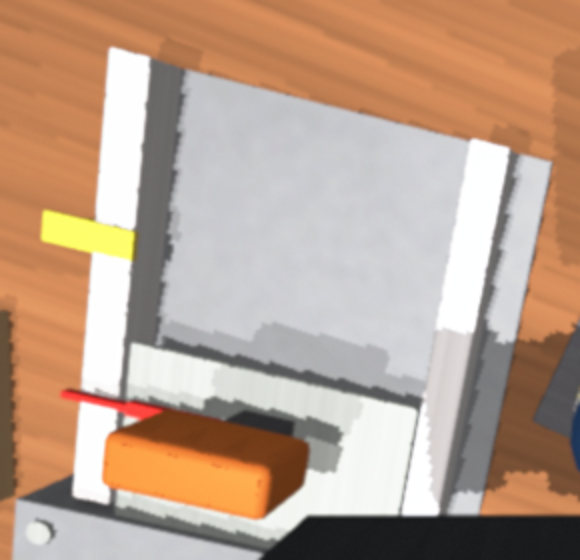

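The crop shows mark, pointer tip at crop (65,394) and the handle's top face centred near crop (187,475). The pull comes to about 66.5 mm at heading 7.2°, inside the stated 45 to 85. Now pressing the cap and releasing it.

Request:
step_arm(targets=[[[0,0,0],[0,0.002,0.01],1],[[0,0,0],[0,0.002,0.018],1],[[0,0,0],[0,0.002,0.024],1],[[0,0,0],[0,0.002,0.028],1],[[0,0,0],[0,0.002,0.028],1]])

```text
t: 3.0
tcp_pos: [0.5083, 0.1693, 0.1484]
eef_rot: [[-0.937, -0.35, 0.002], [-0.35, 0.937, 0.001], [-0.002, 0.0, -1.0]]
ft_force: [-0.1, -1.0, 5.4]
opening: 0.0006
gripper_force: 2.7
```

Run:
```python
from h import *
import pickle
o=readout.get_obs();print(o['tcp_pos'],o['ft_force'])
c=pickle.load(open('w2.pkl','rb'))
for q in((110,432),(270,466),(265,517),(105,482),(187,475)): print(onz(c,(q[0]/2,20+q[1]/2),.105).round(4))
```

```text
[0.50827905 0.16934279 0.14841689] [-0.08259514 -0.96130225  5.37705978]
[ 0.5735 -0.0052  0.105 ]
[0.566  0.0502 0.105 ]
[0.5851 0.0533 0.105 ]
[ 0.5922 -0.0031  0.105 ]
[0.5795 0.0235 0.105 ]
```

Request:
step_arm(targets=[[[0,0,0],[0,0,0.006],1],[[0,0,0],[0,0,0.008],1],[[0,0,0],[0,0,0.008],1],[[0,0,0],[0,0,0.008],1]])

```text
t: 3.33
tcp_pos: [0.5087, 0.1694, 0.1462]
eef_rot: [[-0.937, -0.35, 0.003], [-0.35, 0.937, 0.001], [-0.003, -0.0, -1.0]]
ft_force: [-4.1, -2.6, 17.0]
opening: 0.0004
gripper_force: 8.5
```

Fully down: 17 N, so on the stop. Lift straight up, open, then turn.

Request:
step_arm(targets=[[[0,0,0],[0,0,-0.02],1],[[0,0,0],[0,0,-0.08],1],[[0,0,0],[0,0,-0.14],0.5],[[0,0,0],[0,0,-0.2],0.3],[[0,0,0],[0,0,-0.2],0]])

```text
t: 3.75
tcp_pos: [0.5101, 0.1702, 0.2501]
eef_rot: [[-0.937, -0.35, 0.008], [-0.35, 0.937, 0.004], [-0.009, 0.001, -1.0]]
ft_force: [0.3, 0.8, 1.5]
opening: 0.0154
gripper_force: 0.0
```

Request:
step_arm(targets=[[[0,0,-0.15],[0,0,0],0],[[0,0,-0.3],[0,0,0],0],[[0,0,-0.45],[0,0,0],0],[[0,0,-0.6],[0,0,0],0],[[0,0,-0.75],[0,0,0],0]])

```text
t: 4.17
tcp_pos: [0.5073, 0.1691, 0.2435]
eef_rot: [[-0.58, -0.814, -0.0], [-0.814, 0.58, 0.0], [-0.0, 0.0, -1.0]]
ft_force: [-0.2, 0.3, 0.8]
opening: 0.0483
gripper_force: 0.0
```

Request:
step_arm(targets=[[[0,0,-0.15],[0,0,0],0],[[0,0,-0.3],[0,0,0],0],[[0,0,-0.45],[0,0,0],0],[[0,0,-0.6],[0,0,0],0],[[0,0,-0.75],[0,0,0],0]])

```text
t: 4.58
tcp_pos: [0.5073, 0.1691, 0.2435]
eef_rot: [[-0.03, -1.0, -0.0], [-1.0, 0.03, 0.0], [-0.0, 0.0, -1.0]]
ft_force: [0.5, -0.2, -0.2]
opening: 0.0816
gripper_force: 0.0
```

Request:
step_arm(targets=[[[0,0,-0.15],[0,0,0],0],[[0,0,-0.207],[0,0,0],0],[[0,0,-0.207],[0,0,0],0]])

```text
t: 4.83
tcp_pos: [0.5074, 0.1691, 0.2435]
eef_rot: [[0.128, -0.992, -0.0], [-0.992, -0.128, 0.0], [-0.0, 0.0, -1.0]]
ft_force: [0.2, 0.1, -0.6]
opening: 0.0879
gripper_force: 0.0
```

Run:
```python
from h import *
o=readout.get_obs();R=o['eef_rot'];print(o['joints'],np.degrees(np.arctan2(R[1,1],R[0,1])))
print(R.T@(np.array([.581,.020,.22])-o['tcp_pos'])/.5)
```

```text
[ 6.88324415e-01  1.16517546e-01 -2.69940405e-01 -3.20965955e-04
 -1.18449975e+00 -5.59403229e-01] -172.62028878712937
[ 0.31467946 -0.10777766  0.04689071]
```

Request:
step_arm(targets=[[[0,0,0],[0.07,-0.025,0],0],[[0,0,0],[0.145,-0.05,0],0],[[0,0,0],[0.22,-0.075,0],0],[[0,0,0],[0.29,-0.1,0],0],[[0,0,0],[0.315,-0.108,0],0]])

```text
t: 5.25
tcp_pos: [0.5822, 0.0163, 0.2432]
eef_rot: [[0.122, -0.993, -0.0], [-0.993, -0.122, -0.001], [0.001, 0.001, -1.0]]
ft_force: [0.4, 0.1, 0.3]
opening: 0.0878
gripper_force: 0.0
```

Run:
```python
from h import *
import pickle
c=grab('wrist');pickle.dump(c,open('w3.pkl','wb'));save('w3',c['pixels'])
print(readout.get_obs()['tcp_pos'],c['T'].round(3))
```

```text
[0.58227688 0.01591427 0.24301378] [[-0.993 -0.118 -0.031  0.59 ]
 [-0.122  0.96   0.253 -0.052]
 [-0.     0.255 -0.967  0.401]
 [ 0.     0.     0.     1.   ]]
```

View pics/w3.png

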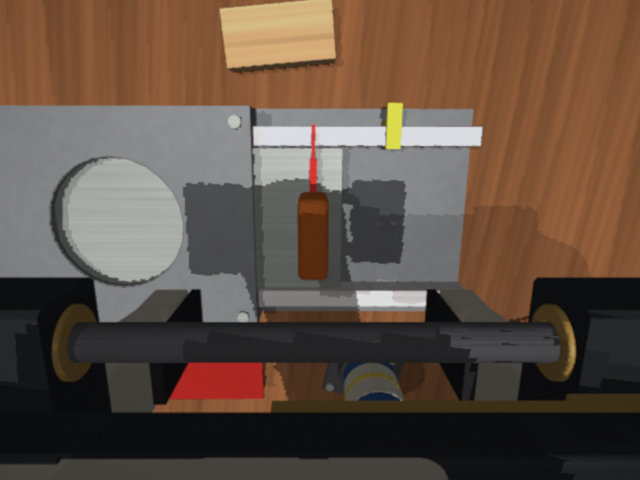

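The view is clear: handle top spans (298..328, 192..280), pointer tip (313,126), mark centre (394,126), and the slide runs along the image's columns.

Run:
```python
from h import *
import pickle
c=pickle.load(open('w3.pkl','rb'));px=c['pixels']
H,S,V=cv2.split(cv2.cvtColor(px,cv2.COLOR_RGB2HSV))
def rect(m,z):
    m=m.astype(np.uint8);nn,l,st,ce=cv2.connectedComponentsWithStats(m);i=1+st[1:,4].argmax();print(st[i])
    return np.array([onz(c,q[::-1],z)[:2] for q in np.argwhere(l==i)],np.float32)
roi=np.zeros(H.shape,bool);roi[95:285,270:430]=1
mk=rect(roi&(H>22)&(H<34)&(S>150),.036);print('mark',cv2.minAreaRect(mk*1000))
h=rect(roi&(H>=4)&(H<20)&(S>180)&(np.arange(480)[:,None]>190),.105);rh=cv2.minAreaRect(h*1000);print('handle',rh)
p=rect(roi&((H<4)|(H>174))&(S>150),.041)
b=np.radians(7.3);ex=np.array([np.cos(b),np.sin(b)]);ey=np.array([-ex[1],ex[0]])
t=p[(p@ey)<(p@ey).min()+.012].mean(0);print('tip',t)
print('pull',(t-np.array(cv2.minAreaRect(mk*1000)[0])/1000)@ex)
for a,b_ in(((255,146),(481,146)),((255,127),(474,127))):
    A,B=onz(c,a,.032),onz(c,b_,.032);d=A-B;print(np.degrees(np.arctan2(d[1],d[0])))
o=readout.get_obs();print(o['eef_rot'].T@(np.append(np.array(rh[0])/1000,.064)-o['tcp_pos'])/.5)
```

```text
[382 102  21  47 660]
mark ((528.1475219726562, -65.77203369140625), (15.31584644317627, 36.15594482421875), 5.49477481842041)
[ 299  192   29   87 2409]
handle ((581.88671875, 17.614595413208008), (19.796342849731445, 62.22085189819336), 6.522923946380615)
[310 125   7  67 286]
tip [ 0.5905691  -0.05171702]
pull 0.06370149017714245
7.005900368233538
7.005277942180399
[-3.74688867e-03  3.97139158e-05  3.58024956e-01]
```

Handle centred under the TCP to within 2 mm, and its size matches (20×62 for 22×60 mm). Descend and grip.

Request:
step_arm(targets=[[[0,0,0],[-0.003,0,0.07],0.3],[[0,0,0],[-0.003,0,0.14],0.3],[[0,0,0],[-0.003,0,0.21],0.3],[[0,0,0],[-0.003,0,0.28],0.3],[[0,0,0],[-0.003,0,0.33],0.3]])

```text
t: 5.72
tcp_pos: [0.5793, 0.021, 0.0757]
eef_rot: [[0.124, -0.992, -0.003], [-0.992, -0.124, -0.0], [-0.0, 0.003, -1.0]]
ft_force: [0.1, -0.1, 0.0]
opening: 0.0631
gripper_force: 0.0
```

Request:
step_arm(targets=[[[0,0,0],[0,0,0.025],0.3],[[0,0,0],[0,0,0.027],0.4],[[0,0,0],[0,0,0.027],0.8],[[0,0,0],[0,0,0.027],1],[[0,0,0],[0,0,0.027],1]], newtons=30)

```text
t: 6.13
tcp_pos: [0.5819, 0.0216, 0.0666]
eef_rot: [[0.126, -0.992, 0.002], [-0.992, -0.126, 0.001], [-0.0, -0.003, -1.0]]
ft_force: [0.6, -0.8, 0.6]
opening: 0.0401
gripper_force: 0.0
```

Request:
step_arm(targets=[[[0,0,0],[0,0,0],1],[[0,0,0],[0,0,0],1],[[0,0,0],[0,0,0],1],[[0,0,0],[0,0,0],1]])

```text
t: 6.47
tcp_pos: [0.5821, 0.0214, 0.066]
eef_rot: [[0.126, -0.992, 0.003], [-0.992, -0.126, 0.001], [-0.0, -0.003, -1.0]]
ft_force: [2.6, 1.8, 4.3]
opening: 0.0218
gripper_force: 30.0
```

Request:
step_arm(targets=[[[0,0,0],[0,0.015,0],1],[[0,0,0],[0,0.03,0],1],[[0,0,0],[0,0.05,0],1],[[0,0,0],[0,0.07,0],1],[[0,0,0],[0,0.09,0],1]])

```text
t: 6.88
tcp_pos: [0.5383, 0.0161, 0.066]
eef_rot: [[0.127, -0.992, 0.005], [-0.992, -0.127, 0.001], [-0.001, -0.005, -1.0]]
ft_force: [8.7, 1.0, -1.7]
opening: 0.0216
gripper_force: 30.0
```

Request:
step_arm(targets=[[[0,0,0],[0,0.02,0],1],[[0,0,0],[0,0.035,0],1],[[0,0,0],[0,0.041,0],1],[[0,0,0],[0,0.041,0],1],[[0,0,0],[0,0.041,0],1]])

```text
t: 7.3
tcp_pos: [0.518, 0.0136, 0.066]
eef_rot: [[0.127, -0.992, 0.004], [-0.992, -0.127, 0.001], [-0.001, -0.004, -1.0]]
ft_force: [7.6, 0.6, -1.2]
opening: 0.022
gripper_force: 30.0
```

Run:
```python
from h import *
o=readout.get_obs();print(o['tcp_pos'],o['ft_force'],o['opening'],o['gripper_force'])
w=grab('wrist')['pixels'];s=grab('scene')['pixels'];e=grab('side')['pixels']
f=lambda a:cv2.resize(a,(390,290),interpolation=cv2.INTER_CUBIC)
save('chk',np.vstack([np.hstack([f(w),f(s[235:295,270:350])]),np.hstack([f(e[220:280,290:370]),f(w[60:240,200:440])])]))
```

```text
[0.51795447 0.01363083 0.06600313] [ 7.62724811  0.57726253 -1.19916037] 0.021980228383289488 30.025731325149536
```

View pics/chk.png

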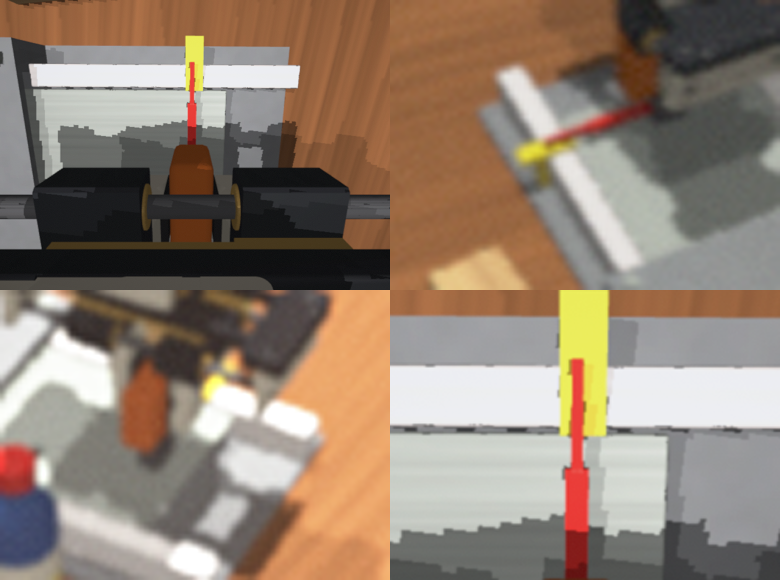

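The close-up has the pointer at crop column 577 inside the mark's 559..607, so about 1.5 mm short of the middle. One small trim.

Request:
step_arm(targets=[[[0,0,0],[0,0.003,0],1],[[0,0,0],[0,0.003,0],1],[[0,0,0],[0,0.003,0],1],[[0,0,0],[0,0.003,0],1],[[0,0,0],[0,0.003,0],1]])

```text
t: 7.87
tcp_pos: [0.5168, 0.0135, 0.066]
eef_rot: [[0.127, -0.992, 0.004], [-0.992, -0.127, 0.001], [-0.001, -0.005, -1.0]]
ft_force: [7.7, 1.9, -1.4]
opening: 0.0219
gripper_force: 30.0
```

Request:
step_arm(targets=[[[0,0,0],[0,0,0],1],[[0,0,0],[0,0,0],1],[[0,0,0],[0,0,0],1],[[0,0,0],[0,0,0],1],[[0,0,0],[0,0,0],1]])

```text
t: 8.28
tcp_pos: [0.5168, 0.0135, 0.066]
eef_rot: [[0.127, -0.992, 0.004], [-0.992, -0.127, 0.001], [-0.001, -0.005, -1.0]]
ft_force: [7.5, 1.1, -1.0]
opening: 0.0217
gripper_force: 30.0
```

Run:
```python
from h import *
o=readout.get_obs();print(o['tcp_pos'],o['gripper_force'],np.abs(o['dq']).max())
px=grab('wrist')['pixels'];H,S,V=cv2.split(cv2.cvtColor(px,cv2.COLOR_RGB2HSV))
y=(H>22)&(H<34)&(S>130);r=((H<5)|(H>174))&(S>150)
for v in (105,115,125):
    a=np.flatnonzero(y[v,250:400])+250;b=np.flatnonzero(r[v,250:400])+250;print(v,a.min(),a.max(),b.min() if len(b) else '',b.max() if len(b) else '')
```

```text
[0.51684996 0.01348259 0.06601785] 30.027417540550232 0.002193391805186135
105 303 329 313 318
115 303 329 312 317
125 302 329 312 317
```

The pointer sits at 312–318 within the mark's 302–329, which is within about 0.5 mm of its middle, and the arm is still.

```bash
python3 -c "
from plant import workorder;print(workorder.close_job())"
```

```text
the job is handed in; nothing more can be done
None
```

I pressed the blue can's cap to its stop and released it, then pulled the gate out and handed the job in at about 8 s with the gripper still holding the handle (30 N) and the pointer within about 1 mm of the mark's middle; no verdict was returned, and I didn't measure the cap's return or the other items.

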